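Strip an opened pocket radio at the repair table

TASK

The yellow radio is unscrewed and its parts lie loose, stacked in its shell: take it apart. Batteries come out first, before anything else in the radio is moved, into the large empty compartment of the red battery box; then put the circuit board in the middle of the blue antistatic mat, the loudspeaker magnet up in the middle of the round cork pad, and last the emptied shell, open side up as it lies, down inside the steel cleaning tray. Set every part down flat and gently without dropping it, and do not push the screwdriver or the dish of screws about.

Things in the scene. Friction and masses are not known exactly. Their poses are not given: they have to be found in the camera images.
- battery_center (a point): Battery holder: black, two AA cells lying side by side, a block 58 (x) x 32 (y) x 15 mm high, about 55 g; starts on top of the metal can of the circuit board, roughly centred and parallel to it. Point: its centre, half-way up; x along the cells, z up. Grip it across y (32 mm).
- board_center (a point): Green circuit board 84 (x) x 48 (y) x 3 mm, 60 g, with a flat aluminium can 44 (x) x 36 (y) x 14 mm tall in its middle (17 mm in all); lower parts at both ends, |x| 22 to 42 mm. Starts loose on posts in the shell, under the battery holder, its underside 1 mm above the shell's rim. Point: centre, half-way up the 17 mm (can top 8.5 mm above it); x along the board, z up. Grip the can across y.
- speaker_center (a point): Round loudspeaker 29 mm high, 90 g, cone down, magnet up, loose on the 3 mm floor of the shell beside the board. Frame 50 mm across at the bottom; the top 16 mm is a dark magnet 34 mm across. Point: on the axis, half-way up (the magnet spans from 1.5 mm below it to 14.5 mm above; the shell's rim is 2.5 mm above it at the start). Grip the magnet above the rim, across the shell's y.
- shell_center (a point): Yellow radio shell, a half-case lying open side up on the table, 160 (x) x 64 (y) x 20 mm high, 90 g, side walls 4 mm. Holds the board (centred 28 mm towards its -x end) and the loudspeaker (45 mm towards its +x end). Point: its centre, half-way up; x along its length, z up. Grip it across y (64 mm) at mid length when it is empty.
- box_floor (a point): Red battery box, fixed to the table, walls 28 mm high and 3 mm thick. The large empty compartment is 104 (x) x 104 (y) mm inside; beyond it on the +x side is a narrow compartment with three spent cells. Point: centre of the large compartment's floor, which is 3 mm above the table; x towards the narrow compartment.
- mat_top (a point): Blue antistatic mat, fixed, 160 (x) x 110 (y) x 3 mm, two small steel studs at the -x corners. Point: the centre of its upper face; x along its length.
- cork_top (a point): Round cork pad, fixed, 100 mm across, 6 mm thick. Point: the centre of its upper face.
- tray_floor (a point): Shallow steel cleaning tray, fixed, inside 188 (x) x 118 (y) mm, rim 14 mm above the table. The shell fits only with its length along the tray's, either way round. Point: the centre of its inner floor, 4 mm above the table; x along its length.
- screwdriver: Bystander: screwdriver with a green handle, 170 mm long, lying on the robot's side of the work, loose; to be left alone. Origin near the middle of its length, on the table; x towards the tip.
- dish: Bystander: round steel dish of brass screws, 90 mm across, 20 mm high, on the far side of the work, loose; to be left alone. Origin at the centre of its underside.
Mind the look-alikes: they are no part of the job. Of the things shaped like the part that bears battery_center, the black one is meant.

How it is judged:
By the outcome, as a careful person would: the job done as asked, in the order asked, and still so for the second after the job is handed in, with the robot touching nothing.
It also fails if it takes over 144 s, if anything falls off the work surface, if the arm or the gripper's body presses on something with over 40 N, if the wrist force passes 120 N, or if a joint passes its speed limit or range.

ROBOT

A 6-joint arm with a two-finger parallel gripper is mounted at the origin on the work surface. World frame = base frame: x ahead of the robot, y to its left, z up, the work surface at z = 0. Lengths are in mm, angles in rad, forces in N, time in s.
With the tool pointing down it reaches from about 350 to 1000 mm from the base axis. Payload 7.1 kg.
Tool frame: the origin (TCP) lies midway between the tips of the shut fingers; the grasp point (between the pads) lies 19 mm behind it; z points along the fingers, y is the line along which they close (so a half turn about z gives the same grasp; the last joint's range is limited). The gripper opens to 85 mm and grips with 20 to 120 N. Pads are 22 mm wide; open, the fingers measure 114 mm over their backs; the gripper's body (76 mm by 85 mm) begins 54 mm behind the grasp point. The pads swing forward as they close: fully open they stand 13 mm farther back than shut.
Start: joints at [1.204, 0.423, 1.63, -0, 1.089, -0.019], TCP at [212.987, 587.572, 231.319] pointing down, gripper open.
Joint ranges: [-3, 3], [-0.9, 2.11], [0.09, 2.58], [-1.31, 4.45], [0.11, 2.69], [-2.54, 2.54]. Speed limits (rad/s): [2.39, 2.39, 3.01, 3.14, 3.14, 3.14].

INTERFACE

Orientations are given as [roll, pitch, yaw] about the fixed x, y, z axes, in that order (R = Rz(yaw) Ry(pitch) Rx(roll)).
In Python, from station import robot gives the robot as it stands.
- The arm moves only by the tool send_rows, never from a script. Its argument "series" is one flat list of numbers, 7 for each row, row after row: the shift along the tool's x, y, z in cm, then the turn, a rotation vector about the tool's x, y, z in degrees, then the closure, from 0 (fully open) to 1 (shut). A call has 1 to 10 rows; each row shifts and turns the commanded pose from where the row before left it, along the tool's axes as they then stand; what a row does not reach is not made up. A row lasts 1/12 s, in which the tool goes at most 41.7 mm and 7.16 degrees, less where a joint would pass 70% of its speed; a pose out of reach is approached as far as the arm can. A call is refused whole if a number of a shift passes 4.17 or a number of a turn 7.16, either way. A call with a gripper value outside its range is refused whole. The fingers move at their own pace and stop on an object; the grip force is fixed at half the most. Time passes only in rows, so rows that do not move let the fingers close. It gives the time, the measured TCP pose, the force, the opening and the grip force at its end, in the units of the state.
- robot.state(): the state, without advancing time (a new reading comes with each control period).
- robot.snapshot(name): name is "scene" or "top"; returns the picture (480x640x3 uint8, red, green, blue); there is no depth.
- robot.get_calibration(name): a dict with "fx", "fy", "cx", "cy" (pixels), "k1" (the pictures are not rectified: a ray, as slopes to the right and down, at radius r is drawn at 1 + k1 r^2 times it, then the intrinsics apply), "rvec" (rotation vector, rad) and "tvec" (3), from world to camera coordinates, as OpenCV has them. Camera axes: x right, y down, z forward; pixel columns grow to the right and rows downward; lengths in mm; the calibration is good to about 2 mm. A picture is of the moment at which its call begins. get_calibration takes no time and is no camera call.
- robot.sign_off(): hands the job in; it is judged then, once.
Trained networks look in the newest picture that a camera, given by its name, has taken for a name from the list of things; names that differ only in an ending like _2 or _b are one class to them, and where a whole thing is asked for, a point or a joint stands for the part that bears it (a point fixed in the world has none). Each returns a list of dicts, best first, with "conf" (0 to 1); they miss things now and then, are a little off and sometimes report something else, mostly with a low value. They report only what shows in the picture. A call takes as long as a camera call. They do not tell look-alikes from the thing itself.
- robot.spot_in(name, camera): "centre" ([x, y, z] in mm, in the coordinates of the camera as it stood for that picture, good to about 4 mm: the middle of the surface that is visible of it).
The state is a dict: "clock": time; "joint_pos": joint angles; "qd": joint speeds; "joint_torque": joint torques, N m; "position": TCP position; "tcp_rot": TCP orientation; "force": force on the tool from outside, world axes, zero at the start; "wrist_torque": the same for the moment, N m; "grip_width": finger opening in mm; "grip_force": force on a finger pad.
Only numpy, scipy, OpenCV 4.12 (cv2) and the standard library are available. Lean on these libraries where they do the work, as an engineer would, in place of code of your own. Each camera call takes 0.05 s, during which the arm holds its last target. There are 200 camera calls.

## Working session

There is one attempt and no reset: what is moved stays moved. The work goes in short steps, Python scripts to look and compute and a tool call to move; the robot and the scene stay as the last step left them, time stands still between calls to the robot, and variables do not carry over. Pictures are saved under pics/ and viewed, at most 18 in all, crops included, and the job is handed in when it is done.

Besides the shell and the picture viewer there is one more tool, called by a JSON object that holds its "api" and its "payload", one argument or row to a line. send_rows: Moves the arm, as the interface text tells. Its arguments: {"type":"object","properties":{"series":{"type":"array","items":{"type":"number"}}},"required":["series"]}

```bash
ls; mkdir -p pics
cat > h.py <<'E'
import numpy as np, cv2
from station import robot
def snap(c,n):
    im=robot.snapshot(c); cv2.imwrite(f'pics/{n}.png',im[:,:,::-1]); return im
def cal(c):
    k=robot.get_calibration(c); R=cv2.Rodrigues(np.array(k['rvec'],float))[0]; return k,R,np.array(k['tvec'],float).ravel()
def w2p(c,P):
    k,R,t=cal(c); q=np.atleast_2d(P)@R.T+t; s=q[:,:2]/q[:,2:]; s=s*(1+k['k1']*(s**2).sum(1,keepdims=True))
    return s*[k['fx'],k['fy']]+[k['cx'],k['cy']]
def p2w(c,uv,z):
    k,R,t=cal(c); uv=np.atleast_2d(np.array(uv,float)); d=(uv-[k['cx'],k['cy']])/[k['fx'],k['fy']]; s=d.copy()
    for _ in range(20): s=d/(1+k['k1']*(s**2).sum(1,keepdims=True))
    r=np.c_[s,np.ones(len(s))]@R; o=-R.T@t
    return o+r*((z-o[2])/r[:,2])[:,None]
def c2w(c,p):
    k,R,t=cal(c); return R.T@(np.array(p)-t)
E
python3 - <<'E'
from h import *
for c in('scene','top'):
    snap(c,c+'0'); k,R,t=cal(c); print(c,k['fx'],k['k1'],(-R.T@t).round(),R.round(2).tolist())
    for n in ['battery_center','board_center','speaker_center','shell_center','box_floor','mat_top','cork_top','tray_floor','screwdriver','dish']:
        print(n,[(c2w(c,d['centre']).round().tolist(),w2p(c,c2w(c,d['centre'])).round()[0].tolist(),round(d['conf'],2)) for d in robot.spot_in(n,c)])
print(robot.state())
E
```

```text
pics
scene 526.8575061842826 -0.035288329476443364 [1449.  346.  766.] [[-0.33, 0.94, -0.0], [0.57, 0.2, -0.8], [-0.75, -0.26, -0.61]]
battery_center [([522.0, 401.0, 50.0], [493.0, 260.0], 0.69), ([498.0, 499.0, 9.0], [536.0, 277.0], 0.63), ([399.0, 345.0, 14.0], [470.0, 235.0], 0.49)]
board_center [([540.0, 401.0, 20.0], [489.0, 276.0], 0.84)]
speaker_center [([590.0, 399.0, 26.0], [486.0, 289.0], 0.58)]
shell_center [([579.0, 400.0, 20.0], [487.0, 287.0], 0.91)]
box_floor [([606.0, 11.0, 8.0], [307.0, 261.0], 0.64)]
mat_top [([551.0, 204.0, 2.0], [397.0, 266.0], 0.94)]
cork_top [([587.0, -205.0, 5.0], [225.0, 237.0], 0.67)]
tray_floor [([503.0, -406.0, 4.0], [172.0, 204.0], 0.67)]
screwdriver [([440.0, 21.0, 18.0], [334.0, 217.0], 0.53)]
dish [([754.0, 45.0, 8.0], [297.0, 308.0], 0.94)]
top 529.455244626218 0.007496580819133437 [ 399.   48. 1270.] [[0.01, -1.0, 0.02], [-0.99, -0.01, -0.14], [0.14, -0.02, -0.99]]
battery_center [([509.0, 399.0, 49.0], [157.0, 264.0], 0.9), ([387.0, 346.0, 14.0], [181.0, 318.0], 0.72)]
board_center [([502.0, 394.0, 26.0], [162.0, 268.0], 0.62)]
spea
[... 507 characters left out ...]
1.1, 'joint_pos': array([ 1.20399494e+00,  4.23104571e-01,  1.62988886e+00,  1.33528807e-05,
        1.08860990e+00, -1.89787329e-02]), 'qd': array([ 1.84084830e-05, -1.32137287e-03,  1.61623520e-03,  2.19805536e-03,
        4.85388902e-05, -1.93212623e-04]), 'joint_torque': array([-6.39565405e-04, -5.57369542e+01, -2.82133949e+01, -1.12587677e-04,
        1.02929738e-03,  2.63926161e-06]), 'position': array([212.98767292, 587.5757431 , 231.32058913]), 'tcp_rot': array([-3.14158220e+00, -1.20308577e-05,  2.79376380e+00]), 'force': array([-0.44322707, -0.21893953,  0.78933683]), 'wrist_torque': array([-0.00747306, -0.01923388, -0.02454167]), 'grip_force': 0.0, 'grip_width': 85.45153618160926}
```

Run:
```python
import cv2
t=cv2.imread('pics/top0.png'); s=cv2.imread('pics/scene0.png')
cv2.imwrite('pics/t_full.png',cv2.resize(t[130:360,90:590],None,fx=1.6,fy=1.6,interpolation=2))
cv2.imwrite('pics/t_crop.png',cv2.resize(t[205:345,110:210],None,fx=4.2,fy=4.2,interpolation=2))
```

```text
(no output)
```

View pics/scene0.png

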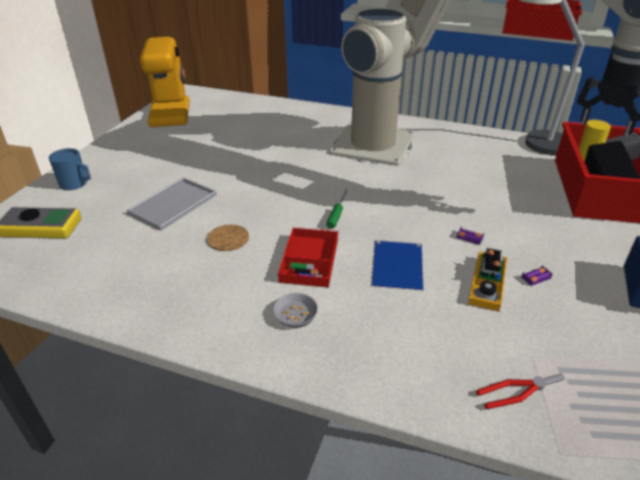

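View pics/t_full.png

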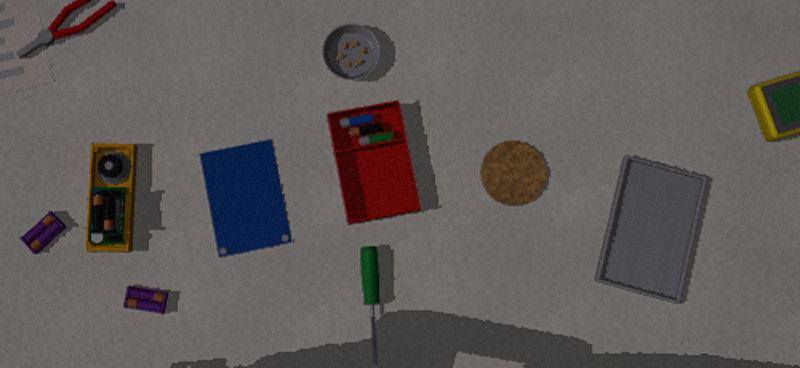

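View pics/t_crop.png

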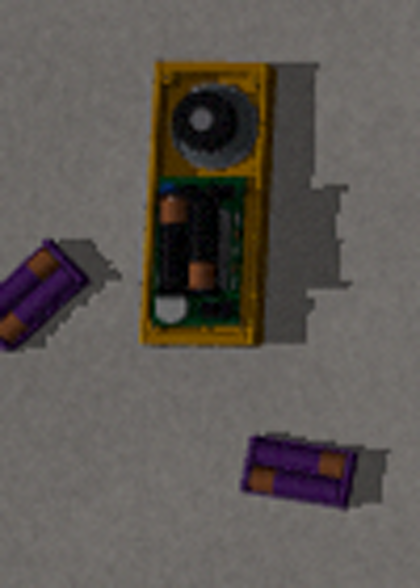

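The candidates for `battery_center` in the top picture are the black holder on the can at (155,263), a purple look-alike at (117,275) and another purple one at (181,317). I choose the black one, and the crop confirms it sits on the board in the shell. The other radio, at the far right, is not part of the job. Next I fit exact poses.

```bash
cat > fit.py <<'E'
from h import *
from scipy.optimize import minimize
def box(a,b,z0,z1): return np.array([[x,y,z] for x in(-a/2,a/2) for y in(-b/2,b/2) for z in(z0,z1)])
def cyl(d,z0,z1): 
    t=np.linspace(0,2*np.pi,40); return np.array([[d/2*np.cos(s),d/2*np.sin(s),z] for s in t for z in(z0,z1)])
def rz(P,q): c,s=np.cos(q[2]),np.sin(q[2]); return P@np.array([[c,s,0],[-s,c,0],[0,0,1]])+[q[0],q[1],0]
def hullmask(im,f,roi):
    u0,v0,u1,v1=roi; hsv=cv2.cvtColor(im,cv2.COLOR_RGB2HSV); m=np.zeros(im.shape[:2],np.uint8)
    m[v0:v1,u0:u1]=f(hsv)[v0:v1,u0:u1]
    n,l,st,_=cv2.connectedComponentsWithStats(m); m=(l==1+st[1:,4].argmax()).astype(np.uint8)
    p=np.argwhere(m)[:,::-1].astype(np.int32); return cv2.convexHull(p).reshape(-1,2).astype(float)
def ah(P):  # area hull
    return cv2.contourArea(cv2.convexHull(P.astype(np.float32)))
def fit(hulls,P,q0):
    hs={c:cv2.convexHull(np.concatenate([h+d for d in([-.5,-.5],[.5,-.5],[-.5,.5],[.5,.5])]).astype(np.float32)) for c,h in hulls.items()}
    def cost(q):
        s=0
        for c,h in hs.items():
            g=cv2.convexHull(w2p(c,rz(P,q)).astype(np.float32)); i=cv2.intersectConvexConvex(h,g)[0]
            s+=1-i/(cv2.contourArea(h)+cv2.contourArea(g)-i)
        return s/len(hs)
    sc=np.array([5,5,.05]); r=min((minimize(lambda z:cost(np.array(q0)+z*sc),np.array(d),method='Nelder-Mead') for d in([0,0,0],[1,1,2],[-1,-1,-2.])),key=lambda r:r.fun)
    q=np.array(q0)+r.x*sc; return q.round(3).tolist(),round(r.fun,3)
E
python3 - <<'E'
from fit import *
ims={'scene':cv2.imread('pics/scene0.png')[:,:,::-1].copy(),'top':cv2.imread('pics/top0.png')[:,:,::-1].copy()}
yel=lambda h:((h[...,0]>12)&(h[...,0]<32)&(h[...,1]>140)&(h[...,2]>60))
blu=lambda h:((h[...,0]>100)&(h[...,0]<130)&(h[...,1]>140))
red=lambda h:(((h[...,0]<8)|(h[...,0]>172))&(h[...,1]>150))
crk=lambda h:((h[...,0]>5)&(h[...,0]<22)&(h[...,1]>80))
jobs={'shell':(yel,box(160,64,0,20),[550,400,0],dict(scene=(455,235,520,315),top=(140,210,180,295))),
'mat':(blu,box(160,110,0,3),[546,207,.1],dict(scene=(365,230,430,295),top=(205,205,285,300))),
'cork':(crk,cyl(100,0,6),[583,-200,0],dict(scene=(200,220,255,255),top=(380,210,440,265))),
'tray':(lambda h:(h[...,1]<=255),box(192,122,0,14),[500,-405,-.1],{})}
for n,(f,P,q0,rois) in jobs.items():
    for cs in (['scene'],['top'],['scene','top']):
        if n=='tray': continue
        print(n,cs,fit({c:hullmask(ims[c],f,rois[c]) for c in cs},P,q0))
# red box outline: inner 104x104 + narrow compartment; rim rect at z28
for c,roi in (('top',(285,185,365,275)),('scene',(270,220,345,290))):
    h=hullmask(ims[c],red,roi).astype(np.float32); r=cv2.minAreaRect(h); print('box',c,r); 
    print(p2w(c,cv2.boxPoints(r),28).round().tolist())
cv2.imwrite('pics/c1.png',np.hstack([cv2.resize(ims['top'][185:280,285:365,::-1],(400,475),interpolation=2),cv2.resize(ims['top'][220:325,455:540,::-1],(385,475),interpolation=2)]))
E
```

```text
shell ['scene'] ([539.389, 400.649, -0.02], np.float64(0.042))
shell ['top'] ([539.457, 406.158, -0.005], np.float64(0.061))
shell ['scene', 'top'] ([539.36, 401.646, -0.018], np.float64(0.117))Traceback (most recent call last):
  File "<stdin>", line 14, in <module>
  File "fit.py", line 22, in fit
    sc=np.array([5,5,.05]); r=min((minimize(lambda z:cost(np.array(q0)+z*sc),np.array(d),method='Nelder-Mead') for d in([0,0,0],[1,1,2],[-1,-1,-2.])),key=lambda r:r.fun)
                              ~~~^^^^^^^^^^^^^^^^^^^^^^^^^^^^^^^^^^^^^^^^^^^^^^^^^^^^^^^^^^^^^^^^^^^^^^^^^^^^^^^^^^^^^^^^^^^^^^^^^^^^^^^^^^^^^^^^^^^^^^^^^^^^^^^^^^^^^^^^
  File "fit.py", line 22, in <genexpr>
    sc=np.array([5,5,.05]); r=min((minimize(lambda z:cost(np.array(q0)+z*sc),np.array(d),method='Nelder-Mead') for d in([0,0,0],[1,1,2],[-1,-1,-2.])),key=lambda r:r.fun)
                                   ~~~~~~~~^^^^^^^^^^^^^^^^^^^^^^^^^^^^^^^^^^^^^^^^^^^^^^^^^^^^^^^^^^^^^^^^^^^
    res = _minimize_neldermead(fun, x0, args, callback, bounds=bounds,
                               **options)
    fxcc = func(xcc)
    f
[... 159 characters left out ...]
*sc),np.array(d),method='Nelder-Mead') for d in([0,0,0],[1,1,2],[-1,-1,-2.])),key=lambda r:r.fun)
                                                     ~~~~^^^^^^^^^^^^^^^^^^^
  File "fit.py", line 19, in cost
    g=cv2.convexHull(w2p(c,rz(P,q)).astype(np.float32)); i=cv2.intersectConvexConvex(h,g)[0]
                     ~~~^^^^^^^^^^^
  File "h.py", line 8, in w2p
    k,R,t=cal(c); q=np.atleast_2d(P)@R.T+t; s=q[:,:2]/q[:,2:]; s=s*(1+k['k1']*(s**2).sum(1,keepdims=True))
          ~~~^^^
  File "h.py", line 6, in cal
    k=robot.get_calibration(c); R=cv2.Rodrigues(np.array(k['rvec'],float))[0]; return k,R,np.array(k['tvec'],float).ravel()
ValueError: time passes only in moves, steps and waits
```

```bash
python3 - <<'E'
s=open('h.py').read().replace("def cal(c):\n    k=","import functools\n@functools.lru_cache\ndef cal(c):\n    k="); open('h.py','w').write(s)
E
cat > m1.py <<'E'
from fit import *
ims={'scene':cv2.imread('pics/scene0.png')[:,:,::-1].copy(),'top':cv2.imread('pics/top0.png')[:,:,::-1].copy()}
yel=lambda h:((h[...,0]>10)&(h[...,0]<34)&(h[...,1]>120)&(h[...,2]>35))
blu=lambda h:((h[...,0]>100)&(h[...,0]<130)&(h[...,1]>140))
red=lambda h:(((h[...,0]<8)|(h[...,0]>172))&(h[...,1]>150))
crk=lambda h:((h[...,0]>5)&(h[...,0]<22)&(h[...,1]>80))
jobs={'shell':(yel,box(160,64,0,20),[540,400,0],dict(scene=(455,235,520,315),top=(140,210,180,295))),
'mat':(blu,box(160,110,0,3),[546,207,.1],dict(scene=(365,230,430,295),top=(205,205,285,300))),
'cork':(crk,cyl(100,0,6),[583,-200,0],dict(scene=(200,220,255,255),top=(380,210,440,265)))}
for n,(f,P,q0,rois) in jobs.items():
    for cs in (['scene'],['top'],['scene','top']):
        print(n,cs,fit({c:hullmask(ims[c],f,rois[c]) for c in cs},P,q0))
for c,roi in (('top',(285,185,365,275)),('scene',(270,220,345,290))):
    h=hullmask(ims[c],red,roi).astype(np.float32); a=cv2.approxPolyDP(h,2,True).reshape(-1,2); print('box',c)
    print(np.c_[a,p2w(c,a,28)[:,:2]].round(1).tolist())
cv2.imwrite('pics/c1.png',np.hstack([cv2.resize(ims['top'][185:280,285:365,::-1],(400,475),interpolation=2),cv2.resize(ims['top'][220:325,455:540,::-1],(385,475),interpolation=2)]))
E
python3 m1.py
```

```text
shell ['scene'] ([540.09, 400.958, -0.007], np.float64(0.025))
shell ['top'] ([539.595, 405.267, -0.009], np.float64(0.039))
shell ['scene', 'top'] ([539.984, 401.417, -0.012], np.float64(0.074))
mat ['scene'] ([539.299, 200.827, 0.212], np.float64(0.084))
mat ['top'] ([541.588, 207.416, 0.212], np.float64(0.012))
mat ['scene', 'top'] ([541.693, 206.674, 0.211], np.float64(0.067))
cork ['scene'] ([579.934, -202.32, -0.09], np.float64(0.078))
cork ['top'] ([582.134, -196.704, 0.117], np.float64(0.022))
cork ['scene', 'top'] ([582.08, -197.905, -0.188], np.float64(0.075))
box top
[[351.0, 261.0, 521.6, -50.2], [307.0, 268.0, 504.4, 53.4], [295.0, 201.0, 664.7, 83.4], [338.0, 193.0, 685.2, -19.5]]
box scene
[[336.0, 232.0, 509.2, 47.3], [336.0, 243.0, 548.9, 60.3], [326.0, 286.0, 692.2, 85.8], [279.0, 281.0, 710.0, -11.6], [279.0, 269.0, 674.9, -26.6], [293.0, 229.0, 531.4, -52.0]]
```

View pics/c1.png

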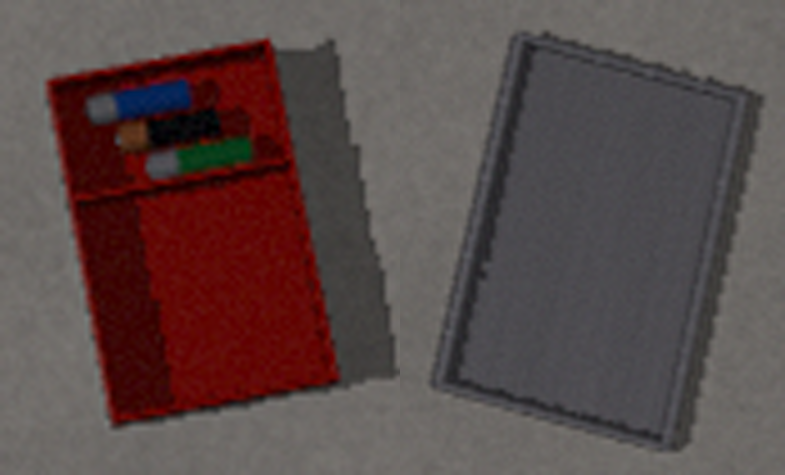

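The crop shows the large compartment of the box on the -x side (lower in the picture) and the three cells at the top. The tray's corners are near (515,35), (755,95), (435,385) and (680,445) in the crop. The two cameras disagree by about 5 mm in y, so I'll use the gripper to tell which is right. I'm moving above the battery now.

{"api": "send_rows", "payload": {
  "series": [0,0,0,0,0,-6.5,0,0,0,0,0,0,-6.5,0,0,0,0,0,0,-6.4,0,-3,-1.8,0,0,0,0,0,-3,-1.8,0,0,0,0,0,-3,-1.8,0,0,0,0,0,-3,-1.8,0,0,0,0,0,-3,-1.8,0,0,0,0,0,-3,-1.8,0,0,0,0,0,-3,-1.8,0,0,0,0,0]
}}

```text
clock: 1.93
position: [423.1, 458.6, 231.4]
tcp_rot: [3.141, 0.0, 3.133]
force: [-0.2, 1.2, -0.1]
grip_width: 85.7
grip_force: 0.0
```

{"api": "send_rows", "payload": {
  "series": [-3,-1.8,2,0,0,0,0.5,-3,-1.8,2,0,0,0,0.5,-3,-1.8,2,0,0,0,0.5,0,0,2,0,0,0,0.5,0,0,2,0,0,0,0.5,0,0,0,0,0,0,0.5,0,0,0,0,0,0,0.5]
}}

```text
clock: 2.52
position: [510.8, 404.3, 130.4]
tcp_rot: [-3.14, -0.002, 3.132]
force: [0.1, -0.4, -0.4]
grip_width: 42.6
grip_force: 0.0
```

Run:
```python
from h import *
st=robot.state(); p=np.array(st['position']); 
out=[]
for c in('top','scene'):
    im=snap(c,c+'1'); 
    pts=[p+[sx*11,sy*21.3,1.4] for sx in(-1,1) for sy in(-1,1)]
    q=w2p(c,np.array(pts)); ctr=q.mean(0).round().astype(int); s=6; w,h=33,45
    u0,v0=ctr-[w,h]; cr=cv2.resize(im[v0:v0+2*h,u0:u0+2*w,::-1],None,fx=s,fy=s,interpolation=cv2.INTER_CUBIC)
    for a in q: cv2.circle(cr,tuple(((a-[u0,v0]+.5)*s).astype(int)),3,(255,255,0),-1)
    out.append(cr); print(c,u0,v0,q.round(1).tolist())
cv2.imwrite('pics/g1.png',np.hstack(out))
```

```text
top 110 215 [[153.0, 265.0], [132.9, 264.9], [153.5, 254.8], [133.5, 254.7]]
scene 469 181 [[492.2, 221.3], [513.4, 225.3], [491.2, 227.2], [512.8, 231.3]]
```

View pics/g1.png

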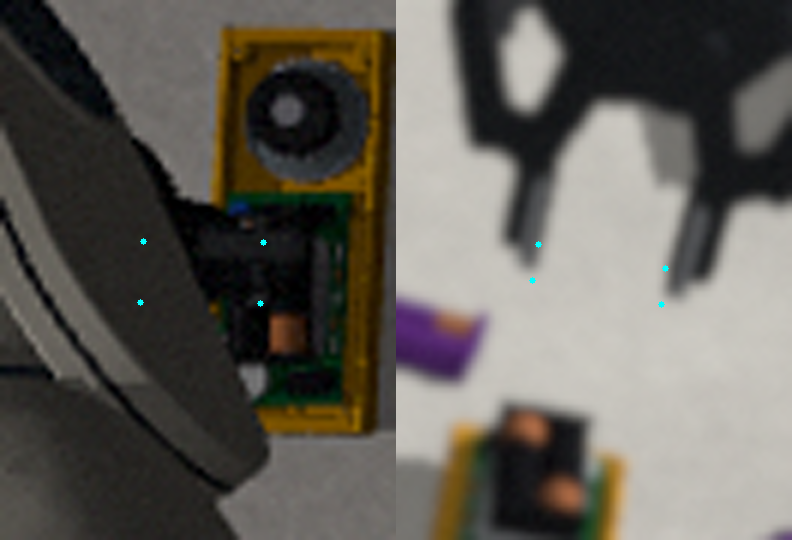

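In the top view the arm hides the fingers. In the scene view the finger tips match their projection to about 1 mm sideways, so I trust the scene camera for y. I'm going lower to compare fingers and battery directly.

{"api": "send_rows", "payload": {
  "series": [-0.1,-0.3,2,0,0,0,0.3,0,0,2,0,0,0,0.3,0,0,2,0,0,0,0.3,0,0,1,0,0,0,0.3,0,0,0.2,0,0,0,0.3,0,0,0,0,0,0,0.3]
}}

```text
clock: 3.12
position: [512.4, 402.3, 59.9]
tcp_rot: [3.141, 0.0, 3.133]
force: [0.2, -0.7, 0.7]
grip_width: 59.7
grip_force: 0.0
```

Run:
```python
from h import *
st=robot.state(); print(st['position'],st['grip_width']); im=snap('scene','scene2')
cr=cv2.resize(im[195:310,440:540,::-1],None,fx=5,fy=5,interpolation=cv2.INTER_CUBIC)
# expected battery / can corner points for x=512,y=401
P=np.array([[512+sx*29,401+sy*16,53] for sx in(-1,1) for sy in(-1,1)])
for a in w2p('scene',P): cv2.circle(cr,tuple(((a-[440,195]+.5)*5).astype(int)),3,(255,255,0),-1)
cv2.imwrite('pics/g2.png',cr)
```

```text
[512.36702936 402.30525458  59.88417999] 59.706042059820916
```

View pics/g2.png

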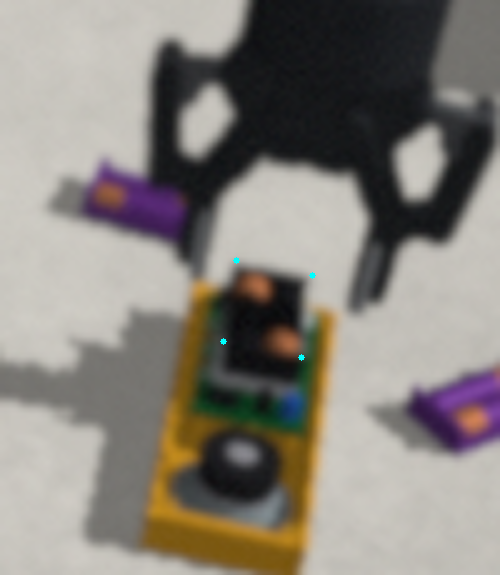

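Run:
```python
from h import *
im=cv2.imread('pics/scene2.png'); g=im.mean(2)
for v in (244,247,250,253): print(v,g[v,474:518].astype(int).tolist())
p=np.array([512.4,402.3,59.9])
for z in(4,5,8,12):print(z,w2p('scene',p+np.array([[11,-29.85,z],[-11,-29.85,z],[11,29.85,z],[-11,29.85,z]])).round(1).tolist())
sat=cv2.cvtColor(im,cv2.COLOR_BGR2HSV)
for v in (256,260,264): print(v,g[v,474:518].astype(int).tolist())
print(w2p('scene',np.array([[512+sx*29,401+sy*16,53] for sx in(-1,1) for sy in(-1,1)])).round(1).tolist())
```

```text
244 [117, 78, 45, 39, 57, 76, 90, 117, 155, 183, 193, 194, 195, 194, 194, 194, 195, 196, 196, 197, 197, 197, 197, 196, 197, 196, 198, 198, 199, 199, 198, 198, 197, 195, 195, 194, 193, 173, 124, 77, 68, 64, 49, 31]
247 [175, 148, 117, 95, 86, 87, 106, 148, 180, 193, 194, 187, 172, 160, 160, 167, 173, 175, 178, 182, 184, 189, 192, 194, 196, 196, 195, 196, 195, 196, 197, 196, 194, 194, 194, 190, 171, 126, 81, 75, 80, 69, 47, 45]
250 [192, 191, 184, 162, 132, 115, 132, 161, 180, 184, 176, 151, 109, 71, 65, 80, 93, 99, 94, 78, 66, 67, 74, 87, 101, 113, 132, 156, 179, 190, 194, 194, 194, 192, 190, 176, 138, 91, 76, 81, 73, 51, 42, 83]
253 [190, 189, 182, 167, 147, 129, 119, 112, 103, 86, 66, 49, 39, 41, 52, 63, 79, 95, 101, 81, 47, 24, 20, 24, 27, 44, 97, 150, 180, 190, 193, 194, 193, 190, 180, 151, 103, 76, 79, 75, 56, 47, 85, 140]
4 [[480.0, 252.5], [481.0, 246.4], [508.9, 258.4], [509.6, 252.2]]
5 [[480.0, 252.1], [481.1, 246.1], [509.0, 258.1], [509.7, 251.8]]
8 [[480.3, 251.0], [481.4, 245.0], [509.4, 256.9], [510.0, 250.7]]
12 [[480.6, 249.6], [481.7, 243.5], [509.8, 255.5], [510.4, 249.2]]
256 [181, 181, 170, 141, 105, 80, 70, 60, 45, 35, 32, 31, 22, 16, 15, 14, 16, 21, 20, 18, 15, 17, 13, 13, 23, 47, 98, 144, 162, 161, 164, 171, 180, 185, 175, 142, 108, 101, 119, 145, 156, 162, 174, 184]
260 [114, 110, 99, 87, 73, 71, 66, 60, 56, 54, 45, 31, 21, 11, 15, 19, 17, 13, 15, 20, 30, 42, 47, 44, 35, 52, 87, 110, 102, 87, 91, 109, 141, 169, 184, 190, 190, 191, 189, 190, 189, 191, 190, 190]
264 [110, 98, 85, 75, 70, 67, 61, 59, 59, 66, 58, 38, 18, 15, 18, 23, 22, 25, 31, 40, 56, 72, 88, 104, 107, 100, 92, 76, 64, 67, 83, 123, 160, 180, 186, 186, 187, 187, 188, 189, 189, 190, 191, 192]
[[486.9, 246.6], [501.9, 249.6], [484.2, 262.8], [499.8, 266.0]]
```

Run:
```python
from h import *
print(p2w('top',[[155,251],[155,274.8],[154.5,262.4],[148,262],[162,262]],53).round(1).tolist())
im=cv2.imread('pics/top0.png'); g=im.mean(2)
for u in(149,150,151,152,153,156,157,158,159): print(u,im[244:284,u].mean(1).astype(int).tolist())
for v in(254,258,266,270): print(v,im[v,140:178].mean(1).astype(int).tolist())
```

```text
[[539.2, 403.1, 53.0], [484.4, 400.5, 53.0], [512.9, 403.0, 53.0], [513.7, 417.8, 53.0], [513.9, 385.9, 53.0]]
149 [32, 36, 37, 19, 31, 43, 25, 16, 43, 72, 71, 71, 72, 65, 30, 12, 20, 22, 14, 23, 20, 19, 16, 23, 21, 19, 23, 21, 12, 15, 0, 36, 89, 105, 103, 107, 104, 77, 16, 25]
150 [39, 36, 35, 19, 29, 43, 17, 41, 89, 58, 62, 59, 61, 59, 14, 8, 7, 5, 13, 7, 8, 5, 8, 5, 8, 7, 3, 14, 10, 11, 1, 35, 85, 106, 104, 101, 107, 100, 22, 40]
151 [36, 39, 35, 17, 25, 21, 15, 21, 53, 49, 48, 50, 50, 43, 12, 9, 10, 7, 5, 4, 7, 0, 8, 3, 10, 7, 6, 14, 10, 1, 1, 34, 83, 105, 101, 104, 103, 81, 20, 40]
152 [39, 37, 38, 25, 14, 11, 12, 15, 31, 33, 35, 31, 36, 34, 7, 13, 3, 1, 2, 0, 4, 3, 2, 0, 3, 3, 1, 9, 4, 3, 6, 35, 86, 104, 104, 105, 103, 53, 16, 44]
153 [37, 42, 35, 26, 20, 11, 3, 13, 18, 29, 26, 28, 31, 22, 6, 1, 0, 3, 0, 2, 2, 6, 5, 1, 0, 4, 11, 0, 3, 6, 3, 36, 90, 110, 105, 106, 65, 17, 24, 41]
156 [63, 36, 35, 20, 19, 1, 4, 5, 5, 14, 22, 11, 14, 13, 16, 19, 13, 15, 17, 18, 20, 23, 20, 41, 72, 70, 69, 71, 66, 43, 11, 2, 14, 5, 14, 9, 16, 20, 32, 43]
157 [77, 53, 64, 23, 17, 11, 10, 5, 5, 10, 1
[... 313 characters left out ...]
4, 0, 12, 0, 8, 9, 7, 1, 13, 34, 27, 24, 31, 28, 28, 4, 14, 22, 6, 9, 8, 16, 16, 29, 44]
254 [107, 107, 109, 114, 89, 70, 28, 6, 45, 71, 62, 48, 35, 26, 11, 5, 22, 11, 4, 1, 4, 2, 17, 17, 13, 9, 13, 5, 27, 39, 35, 42, 23, 20, 50, 64, 62, 61]
258 [103, 106, 109, 108, 99, 69, 26, 11, 21, 30, 14, 12, 7, 6, 5, 9, 16, 4, 5, 0, 3, 0, 25, 35, 37, 9, 34, 16, 37, 40, 39, 40, 22, 19, 63, 65, 66, 65]
266 [104, 105, 107, 112, 92, 50, 22, 11, 13, 16, 8, 8, 2, 5, 0, 14, 20, 3, 7, 1, 10, 11, 26, 30, 27, 16, 12, 7, 36, 35, 39, 24, 25, 41, 62, 64, 64, 62]
270 [103, 103, 107, 111, 83, 37, 22, 27, 13, 23, 3, 6, 1, 11, 4, 69, 69, 54, 39, 24, 17, 2, 30, 34, 18, 22, 15, 18, 38, 37, 42, 21, 22, 39, 66, 65, 64, 66]
```

{"api": "send_rows", "payload": {
  "series": [0,-0.15,0.5,0,0,0,0.3,0,-0.15,0.5,0,0,0,0.3,0,0,0.5,0,0,0,0.3,0,0,0.5,0,0,0,0.3,0,0,0,0,0,0,0.35,0,0,0,0,0,0,0.45]
}}

```text
clock: 3.67
position: [512.0, 398.6, 38.8]
tcp_rot: [-3.141, -0.001, 3.132]
force: [0.5, 0.4, 0.3]
grip_width: 46.9
grip_force: 0.0
```

{"api": "send_rows", "payload": {
  "series": [0,0,0,0,0,0,0.55,0,0,0,0,0,0,0.65,0,0,0,0,0,0,0.8,0,0,0,0,0,0,1,0,0,0,0,0,0,1,0,0,0,0,0,0,1]
}}

```text
clock: 4.17
position: [512.5, 399.0, 39.8]
tcp_rot: [3.141, 0.001, 3.132]
force: [-0.8, -0.2, 4.5]
grip_width: 30.3
grip_force: 59.7
```

{"api": "send_rows", "payload": {
  "series": [0,0,-0.2,0,0,0,1,0,0,-0.4,0,0,0,1,0,0,-1,0,0,0,1,0,0,-1.5,0,0,0,1,0,0,-2,0,0,0,1,0,0,-2,0,0,0,1,0,0,-1.5,0,0,0,1,0,0,0,0,0,0,1]
}}

```text
clock: 4.83
position: [514.4, 400.4, 130.3]
tcp_rot: [3.137, 0.006, 3.132]
force: [-0.3, 0.1, -0.7]
grip_width: 30.4
grip_force: 59.4
```

Run:
```python
from h import *
print(robot.state()['position']); im=snap('scene','scene3'); 
cv2.imwrite('pics/g3.png',cv2.resize(im[165:310,440:540,::-1],None,fx=4,fy=4,interpolation=cv2.INTER_CUBIC))
```

```text
[514.37497269 400.35918878 130.26074641]
```

View pics/g3.png

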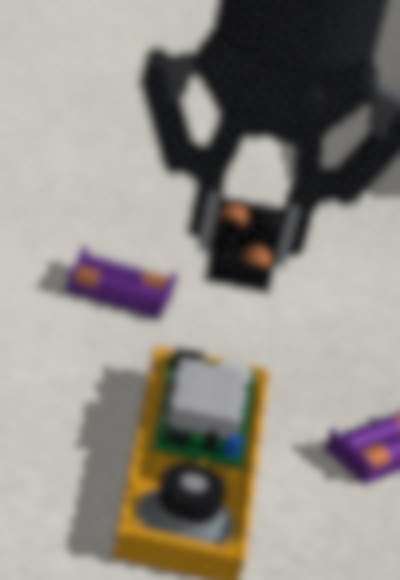

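The battery holder is held cleanly, and the board, speaker and shell have not moved. Carrying it to the box.

{"api": "send_rows", "payload": {
  "series": [-0.2,-1.2,0,0,0,0,1,-0.4,-2.8,0,0,0,-1.8,1,-0.4,-2.8,0,0,0,-1.8,1,-0.4,-2.8,0,0,0,-1.8,1,-0.4,-2.8,0,0,0,-1.8,1,-0.4,-2.8,0,0,0,-1.8,1,-0.4,-2.8,0,0,0,-1.8,1,-0.4,-2.8,0,0,0,0,1,-0.4,-2.8,0,0,0,0,1,-0.4,-2.8,0,0,0,0,1]
}}

```text
clock: 5.72
position: [575.4, 138.2, 124.0]
tcp_rot: [-3.141, -0.003, -2.962]
force: [-0.6, 0.9, -0.1]
grip_width: 29.9
grip_force: 59.4
```

{"api": "send_rows", "payload": {
  "series": [-0.4,-2.8,0,0,0,0,1,-0.4,-2.8,0,0,0,0,1,-0.4,-2.8,0,0,0,0,1,-0.2,-1.5,0,0,0,0,1,0,0,0,0,0,0,1,0,0,0,0,0,0,1]
}}

```text
clock: 6.22
position: [607.1, 44.8, 124.4]
tcp_rot: [3.141, -0.002, -2.964]
force: [-0.5, 0.1, -0.3]
grip_width: 30.0
grip_force: 59.5
```

{"api": "send_rows", "payload": {
  "series": [1.1,-0.7,0,0,0,0,1,1.1,-0.7,1,0,0,0,1,1.1,-0.8,1.5,0,0,0,1,1.2,-0.7,1.5,0,0,0,1,0,0,1,0,0,0,1,0,0,1,0,0,0,1,0,0,0,0,0,0,1]
}}

```text
clock: 6.8
position: [567.7, 9.8, 63.7]
tcp_rot: [3.141, -0.002, -2.961]
force: [0.0, -0.1, -0.6]
grip_width: 30.2
grip_force: 59.5
```

Run:
```python
from h import *
print(robot.state()['position']); 
a=snap('scene','scene4')[180:300,250:370]; b=snap('top','top4')[180:280,270:370]
cv2.imwrite('pics/g4.png',np.hstack([cv2.resize(x[:,:,::-1],(400,400) if i else (400,400),interpolation=cv2.INTER_CUBIC) for i,x in enumerate((a,b))]))
```

```text
[567.69380307   9.84319592  63.66807578]
```

View pics/g4.png

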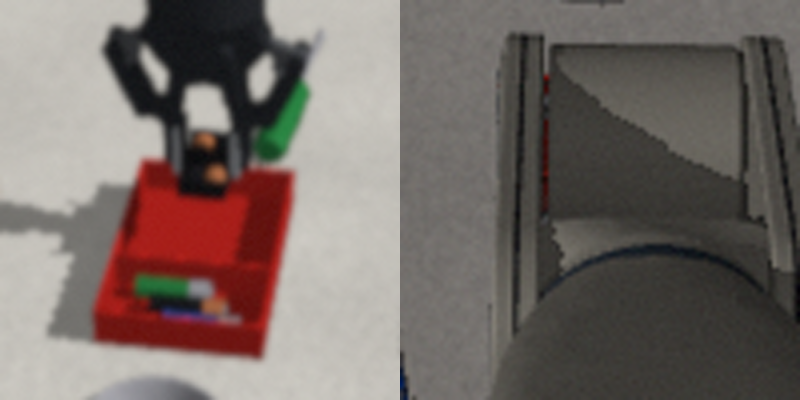

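Run:
```python
from fit import *
f=lambda P:((w2p('scene',P)-[250,180]+.5)*3.333).round().tolist()
q=[567.7,9.8,.18]
print('batt',f(rz(box(58,32,61.9,76.9),q))); print('batt down',f(rz(box(58,32,3,18),q)))
print('rim inner',f(rz(box(104,104,28,28.01)[::2],q))); print('floor',f(rz(box(104,104,3,3.01)[::2],q)))
print('outer rim -x', f(rz(np.array([[-55,-55,28],[-55,55,28]]),q)))
```

```text
batt [[193.0, 146.0], [192.0, 128.0], [239.0, 150.0], [239.0, 132.0], [177.0, 197.0], [176.0, 178.0], [225.0, 201.0], [225.0, 183.0]]
batt down [[195.0, 213.0], [194.0, 196.0], [239.0, 218.0], [239.0, 201.0], [179.0, 265.0], [179.0, 248.0], [226.0, 270.0], [226.0, 253.0]]
rim inner [[150.0, 161.0], [295.0, 175.0], [118.0, 253.0], [274.0, 269.0]]
floor [[151.0, 189.0], [295.0, 203.0], [120.0, 282.0], [273.0, 298.0]]
outer rim -x [[146.0, 158.0], [300.0, 172.0]]
```

{"api": "send_rows", "payload": {
  "series": [0,-0.3,1,0,0,0,1,0,0,1.5,0,0,0,1,0,0,1.5,0,0,0,1,0,0,1,0,0,0,1,0,0,0.4,0,0,0,1,0,0,0.2,0,0,0,1,0,0,0,0,0,0,1,0,0,0,0,0,0,1]
}}

```text
clock: 7.57
position: [569.8, 6.2, 9.8]
tcp_rot: [-3.141, 0.001, -2.962]
force: [-0.4, -0.2, -0.4]
grip_width: 30.3
grip_force: 59.5
```

{"api": "send_rows", "payload": {
  "series": [0,0,0.2,0,0,0,1,0,0,0.1,0,0,0,1,0,0,0.1,0,0,0,1,0,0,0,0,0,0,1,0,0,0,0,0,0,1]
}}

```text
clock: 7.98
position: [569.3, 6.1, 5.4]
tcp_rot: [-3.142, 0.0, -2.962]
force: [0.2, 0.1, -1.1]
grip_width: 30.8
grip_force: 59.5
```

{"api": "send_rows", "payload": {
  "series": [0,0,0.05,0,0,0,1,0,0,0,0,0,0,1,0,0,0.05,0,0,0,1,0,0,0,0,0,0,1]
}}

```text
clock: 8.32
position: [569.3, 6.2, 4.8]
tcp_rot: [3.142, -0.0, -2.962]
force: [-1.1, 0.1, 4.9]
grip_width: 30.0
grip_force: 60.2
```

{"api": "send_rows", "payload": {
  "series": [0,0,0,0,0,0,0.6,0,0,0,0,0,0,0.55,0,0,0,0,0,0,0.5,0,0,0,0,0,0,0.45,0,0,-0.5,0,0,0,0.45,0,0,-1.5,0,0,0,0.45,0,0,-3,0,0,0,0.45,0,0,-3,0,0,0,0.2,0,0,-2,0,0,0,0.2,0,0,0,0,0,0,0.2]
}}

```text
clock: 9.15
position: [572.2, 6.2, 108.9]
tcp_rot: [-3.14, 0.007, -2.962]
force: [1.3, 0.0, 0.0]
grip_width: 68.3
grip_force: 0.0
```

Run:
```python
from fit import *
im=snap('scene','scene5')[:,:,:]; t=snap('top','top5')
print({n:[(c2w(c,d['centre']).round().tolist(),round(d['conf'],2)) for d in robot.spot_in(n,c)] for c in('scene','top') for n in('battery_center','board_center','speaker_center')})
a=im[235:315,450:525]; b=t[205:300,130:190]
al=lambda h:(h[...,1]<70)&(h[...,2]>110)
for c,I,roi in(('scene',im,(470,235,515,280)),('top',t,(140,240,185,290))):
    try:
        h=hullmask(I,al if c=='scene' else (lambda h:(h[...,1]<60)&(h[...,2]>60)),roi); print(c,cv2.minAreaRect(h.astype(np.float32)), fit({c:h},box(44,36,24,38) if c=='scene' else box(44,36,37.9,38),[512,400,-.01]))
    except Exception as e: print(e)
def mk(c,I,u0,v0,w,hh,s,q):
    cr=cv2.resize(I[v0:v0+hh,u0:u0+w,::-1],None,fx=s,fy=s,interpolation=cv2.INTER_CUBIC)
    for a in w2p(c,np.r_[rz(box(44,36,38,38.01)[::2],q),rz(box(160,64,20,20.01)[::2],[q[0]+28,q[1],q[2]]),rz(box(84,48,24,24.01)[::2],q)]): cv2.circle(cr,tuple(((a-[u0,v0]+.5)*s).astype(int)),2,(255,255,0),-1)
    return cr
cv2.imwrite('pics/g5.png',np.hstack([mk('scene',im,455,232,62,85,6,[512,400,-.01]),mk('top',t,138,205,62,85,6,[512,405,-.01])]))
```

```text
{'battery_center': [([389.0, 348.0, 14.0], 0.87), ([482.0, 502.0, 15.0], 0.71)], 'board_center': [([513.0, 402.0, 31.0], 0.91)], 'speaker_center': [([586.0, 403.0, 26.0], 0.79)]}
scene ((492.0, 257.0), (44.0, 44.0), 90.0) ([527.253, 421.362, -1.043], np.float64(0.812))
top ((162.0, 264.5), (49.0, 44.0), 90.0) ([473.542, 416.658, 0.006], np.float64(0.867))
```

View pics/g5.png

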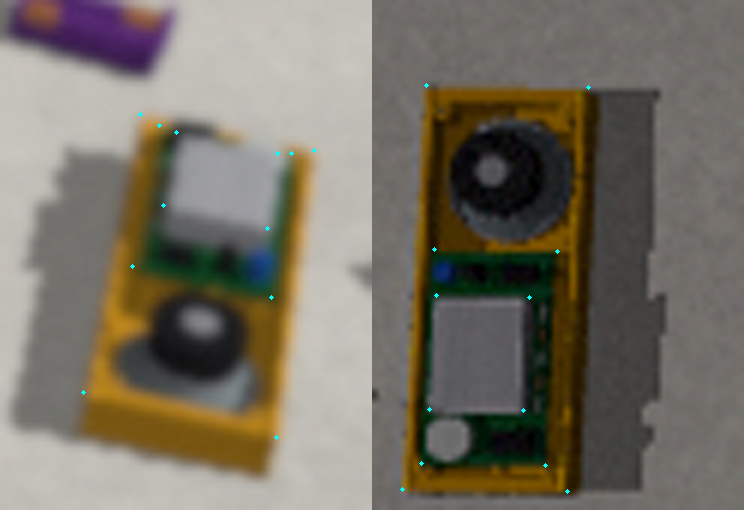

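The scene view shows the can, with its corners matching a centre near (512, 401), and the shell matches (540, 400.5). Going to the board.

{"api": "send_rows", "payload": {
  "series": [0,0,-0.5,0,0,4.9,0.2,0,0,-0.5,0,0,4.9,0.2,0.5,3.3,0,0,0,0,0.2,0.5,3.3,0,0,0,0,0.2,0.5,3.3,0,0,0,0,0.2,0.5,3.3,0,0,0,0,0.2,0.5,3.3,0,0,0,0,0.2,0.5,3.3,0,0,0,0,0.2,0.5,3.3,0,0,0,0,0.2,0.5,3.3,0,0,0,0,0.2]
}}

```text
clock: 10.38
position: [526.3, 271.3, 113.6]
tcp_rot: [-3.141, -0.001, -3.133]
force: [0.3, 0.4, 0.2]
grip_width: 68.2
grip_force: 0.0
```

{"api": "send_rows", "payload": {
  "series": [0.5,3.3,0,0,0,0,0.2,0.5,3.3,0,0,0,0,0.2,0.5,3.3,0,0,0,0,0.2,0.2,3.2,0,0,0,0,0.2,0,0,0,0,0,0,0.2,0,0,0,0,0,0,0.2]
}}

```text
clock: 10.88
position: [508.3, 402.1, 113.4]
tcp_rot: [-3.141, -0.001, -3.131]
force: [0.2, -0.5, 0.3]
grip_width: 68.4
grip_force: 0.0
```

{"api": "send_rows", "payload": {
  "series": [-0.35,-0.1,1,0,0,0,0.2,0,0,2,0,0,0,0.25,0,0,2,0,0,0,0.3,0,0,1.5,0,0,0,0.3,0,0,1,0,0,0,0.3,0,0,0.5,0,0,0,0.3,0,0,0,0,0,0,0.35,0,0,0,0,0,0,0.35]
}}

```text
clock: 11.55
position: [512.9, 399.5, 34.4]
tcp_rot: [3.142, 0.0, -3.134]
force: [0.1, -0.3, -0.1]
grip_width: 55.8
grip_force: 0.0
```

Down 8.5 mm and 1.5 mm in +y, then close.

{"api": "send_rows", "payload": {
  "series": [0.05,0.15,0.4,0,0,0,0.35,0,0,0.4,0,0,0,0.35,0,0,0,0,0,0,0.35,0,0,0,0,0,0,0.4]
}}

```text
clock: 11.88
position: [512.0, 401.3, 26.4]
tcp_rot: [3.142, 0.0, -3.133]
force: [-0.1, -0.7, -0.3]
grip_width: 51.1
grip_force: 0.0
```

{"api": "send_rows", "payload": {
  "series": [0,0,0,0,0,0,0.48,0,0,0,0,0,0,0.53,0,0,0,0,0,0,0.58,0,0,0,0,0,0,0.64,0,0,0,0,0,0,0.8,0,0,0,0,0,0,1,0,0,0,0,0,0,1]
}}

```text
clock: 12.47
position: [512.3, 401.4, 26.9]
tcp_rot: [3.141, 0.001, -3.133]
force: [-0.4, -1.1, 5.7]
grip_width: 34.4
grip_force: 60.2
```

{"api": "send_rows", "payload": {
  "series": [0,0,-0.2,0,0,0,1,0,0,-0.4,0,0,0,1,0,0,-0.8,0,0,0,1,0,0,-1.2,0,0,0,1,0,0,-1.5,0,0,0,1,0,0,-1.5,0,0,0,1,0,0,-1,0,0,0,1,0,0,0,0,0,0,1]
}}

```text
clock: 13.13
position: [513.8, 402.5, 96.1]
tcp_rot: [3.138, 0.005, -3.133]
force: [1.2, 0.0, -0.2]
grip_width: 34.5
grip_force: 59.7
```

Run:
```python
from fit import *
im=snap('scene','scene6')
def mk(c,I,u0,v0,w,hh,s,P):
    cr=cv2.resize(I[v0:v0+hh,u0:u0+w,::-1],None,fx=s,fy=s,interpolation=cv2.INTER_CUBIC)
    for a in w2p(c,P): cv2.circle(cr,tuple(((a-[u0,v0]+.5)*s).astype(int)),2,(255,255,0),-1)
    return cr
p=robot.state()['position']; print(p)
mat=rz(box(160,110,3,3.01)[::2],[541,202,.212])
cv2.imwrite('pics/g6.png',np.hstack([mk('scene',im,440,175,100,140,4,np.r_[rz(box(84,48,p[2]-2.5,p[2]-2.4)[::2],[p[0],p[1],.01]),rz(box(160,64,20,20.01)[::2],[540,400.5,-.01])]),mk('scene',im,355,200,80,112,5,mat)]))
```

```text
[513.07311341 401.98485383  94.59440363]
```

View pics/g6.png

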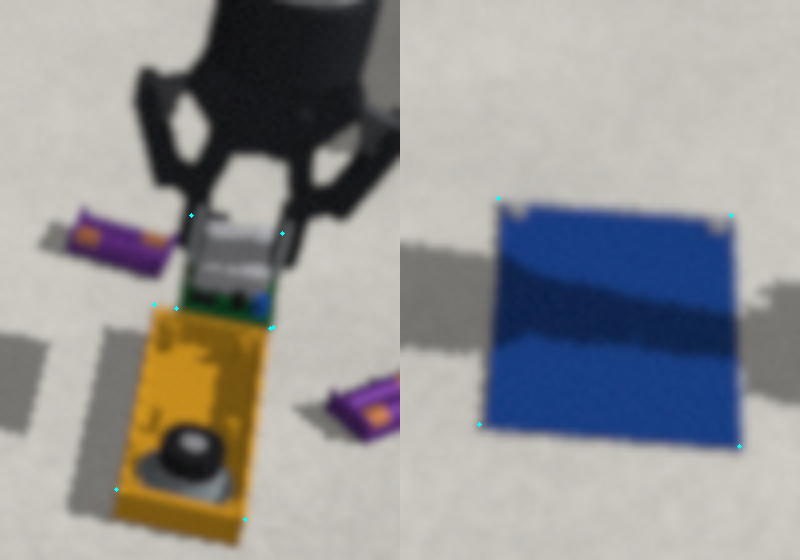

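The board hangs level and the shell is undisturbed. The mat matches about (542, 203.5) with yaw 0.21. Carrying the board there.

{"api": "send_rows", "payload": {
  "series": [0,0,0,0,0,-3,1,0,0,0,0,0,-6,1,0,0,0,0,0,-2.7,1,0.2,-2.8,0,0,0,0,1,0.2,-2.9,0,0,0,0,1,0.2,-2.9,0,0,0,0,1,0.2,-2.9,0,0,0,0,1,0.2,-2.9,0,0,0,0,1,0.2,-2.9,0,0,0,0,1,0.2,-2.7,0,0,0,0,1]
}}

```text
clock: 14.02
position: [540.1, 201.0, 91.8]
tcp_rot: [-3.141, -0.001, -2.929]
force: [0.4, -0.3, -1.1]
grip_width: 34.0
grip_force: 59.8
```

{"api": "send_rows", "payload": {
  "series": [0,0,1,0,0,0,1,0,0,1.5,0,0,0,1,0,0,1,0,0,0,1,0,0,0,0,0,0,1,0,0,0,0,0,0,1]
}}

```text
clock: 14.43
position: [539.8, 203.0, 56.4]
tcp_rot: [-3.141, -0.002, -2.929]
force: [-0.1, -1.3, -0.1]
grip_width: 34.2
grip_force: 59.9
```

{"api": "send_rows", "payload": {
  "series": [-0.2,0,1,0,0,0,1,0,0,1.5,0,0,0,1,0,0,1,0,0,0,1,0,0,0.5,0,0,0,1,0,0,0.2,0,0,0,1,0,0,0.1,0,0,0,1,0,0,0,0,0,0,1,0,0,0,0,0,0,1]
}}

```text
clock: 15.1
position: [542.8, 203.3, 14.7]
tcp_rot: [3.141, 0.001, -2.929]
force: [0.0, 0.2, -1.4]
grip_width: 34.3
grip_force: 59.9
```

Run:
```python
from h import *
s=robot.state(); print(s['position'],s['force'])
```

```text
[542.83667414 203.297416    14.73044662] [ 0.04036853  0.16332875 -1.37548075]
```

{"api": "send_rows", "payload": {
  "series": [0,0,0.2,0,0,0,1,0,0,0.15,0,0,0,1,0,0,0.1,0,0,0,1,0,0,0.05,0,0,0,1,0,0,0,0,0,0,1,0,0,0,0,0,0,1]
}}

```text
clock: 15.6
position: [542.5, 203.1, 9.3]
tcp_rot: [-3.142, -0.0, -2.929]
force: [0.7, -1.0, -1.1]
grip_width: 34.1
grip_force: 59.9
```

{"api": "send_rows", "payload": {
  "series": [0,0,0.05,0,0,0,1,0,0,0,0,0,0,1,0,0,0,0,0,0,1]
}}

```text
clock: 15.85
position: [542.6, 203.2, 9.0]
tcp_rot: [3.142, 0.0, -2.929]
force: [-1.0, 0.2, 1.1]
grip_width: 34.2
grip_force: 60.0
```

{"api": "send_rows", "payload": {
  "series": [0,0,0.05,0,0,0,1,0,0,0,0,0,0,1,0,0,0,0,0,0,1]
}}

```text
clock: 16.1
position: [542.6, 203.2, 8.9]
tcp_rot: [3.142, 0.0, -2.929]
force: [-2.3, -0.3, 5.9]
grip_width: 34.1
grip_force: 60.7
```

{"api": "send_rows", "payload": {
  "series": [0,0,0,0,0,0,0.58,0,0,0,0,0,0,0.53,0,0,0,0,0,0,0.48,0,0,0,0,0,0,0.4,0,0,-0.5,0,0,0,0.3,0,0,-1.5,0,0,0,0.3,0,0,-3,0,0,0,0.3,0,0,-3,0,0,0,0.3,0,0,-1,0,0,0,0.3,0,0,0,0,0,0,0.3]
}}

```text
clock: 16.93
position: [544.5, 203.9, 101.4]
tcp_rot: [3.141, 0.006, -2.929]
force: [0.5, 0.8, -0.3]
grip_width: 59.7
grip_force: 0.0
```

Run:
```python
from fit import *
from fit import *
im=snap('scene','scene7'); t=snap('top','top7')
print(robot.state()['position'],[(c2w(c,d['centre']).round().tolist(),round(d['conf'],2)) for c in('scene','top') for d in robot.spot_in('speaker_center',c)])
def mk(c,I,u0,v0,w,hh,s,P):
    cr=cv2.resize(I[v0:v0+hh,u0:u0+w,::-1],None,fx=s,fy=s,interpolation=cv2.INTER_CUBIC)
    for a in w2p(c,P): cv2.circle(cr,tuple(((a-[u0,v0]+.5)*s).astype(int)),2,(255,255,0),-1)
    return cr
q=[585,400.5,0]; S=lambda q:np.r_[rz(cyl(34,32,32.1)[::10],q),rz(cyl(50,3,3.1)[::10],q),rz(box(160,64,20,20.01)[::2],[q[0]-45,q[1],-.01])]
cv2.imwrite('pics/g7.png',np.hstack([mk('scene',im,365,225,155,100,3.2,S(q)),mk('top',t,138,205,52,64,5,S([585,405,0]))]))
```

```text
[542.33484555 203.11769246  98.21187245] [([591.0, 398.0, 24.0], 0.88), ([586.0, 403.0, 28.0], 0.73)]
```

View pics/g7.png

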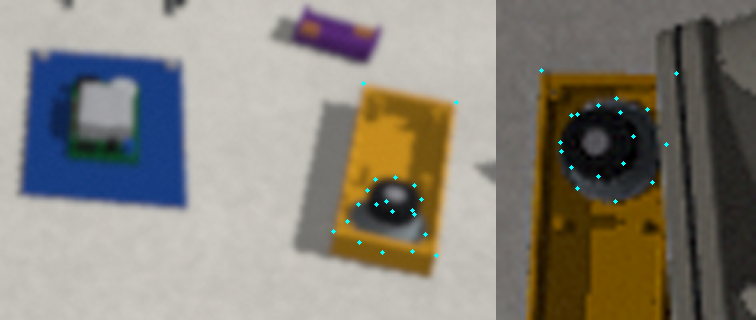

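The board lies flat in the middle of the mat. The speaker is at about (585, 400). Going there.

{"api": "send_rows", "payload": {
  "series": [0,0,0,0,0,6.4,0.3,0,0,0,0,0,6.4,0.3,-0.6,2.8,0,0,0,0,0.3,-0.6,2.8,0,0,0,0,0.3,-0.6,2.8,0,0,0,0,0.3,-0.6,2.8,0,0,0,0,0.3,-0.6,2.8,0,0,0,0,0.3,-0.6,2.8,0,0,0,0,0.3,-0.5,2.9,0,0,0,0,0.3,0,0,0,0,0,0,0.3]
}}

```text
clock: 17.97
position: [585.7, 404.3, 96.5]
tcp_rot: [3.14, 0.0, 3.133]
force: [0.3, -0.0, -0.2]
grip_width: 59.6
grip_force: 0.0
```

{"api": "send_rows", "payload": {
  "series": [0,0,1,0,0,0,0.3,0,0,1.5,0,0,0,0.3,0,0,1,0,0,0,0.3,0,0,0.5,0,0,0,0.3,0,0,0,0,0,0,0.3,0,0,0,0,0,0,0.3]
}}

```text
clock: 18.47
position: [585.4, 398.7, 57.5]
tcp_rot: [-3.141, -0.001, 3.13]
force: [-0.2, 0.3, -0.7]
grip_width: 60.0
grip_force: 0.0
```

{"api": "send_rows", "payload": {
  "series": [0,0.1,1,0,0,0,0.3,0,0,1,0,0,0,0.3,0,0,0.8,0,0,0,0.35,0,0,0.5,0,0,0,0.4,0,0,0.2,0,0,0,0.4,0,0,0,0,0,0,0.4,0,0,0,0,0,0,0.45]
}}

```text
clock: 19.05
position: [585.7, 400.7, 23.2]
tcp_rot: [-3.142, -0.0, 3.131]
force: [-0.5, 0.1, 0.3]
grip_width: 46.8
grip_force: 0.0
```

{"api": "send_rows", "payload": {
  "series": [0,0,0,0,0,0,0.5,0,0,0,0,0,0,0.55,0,0,0,0,0,0,0.6,0,0,0,0,0,0,0.66,0,0,0,0,0,0,0.8,0,0,0,0,0,0,1,0,0,0,0,0,0,1]
}}

```text
clock: 19.63
position: [586.1, 401.0, 24.3]
tcp_rot: [3.141, 0.001, 3.131]
force: [-0.9, 0.1, 5.3]
grip_width: 30.7
grip_force: 59.0
```

{"api": "send_rows", "payload": {
  "series": [0,0,-0.2,0,0,0,1,0,0,-0.4,0,0,0,1,0,0,-0.8,0,0,0,1,0,0,-1.2,0,0,0,1,0,0,-1.5,0,0,0,1,0,0,-1.5,0,0,0,1,0,0,-1.5,0,0,0,1,0,0,0,0,0,0,1]
}}

```text
clock: 20.3
position: [587.9, 402.2, 99.4]
tcp_rot: [3.138, 0.006, 3.131]
force: [1.6, -0.0, 0.3]
grip_width: 30.5
grip_force: 59.4
```

Run:
```python
from fit import *
im=snap('scene','scene8'); t=snap('top','top8'); p=robot.state()['position']; print(p)
def mk(c,I,u0,v0,w,hh,s,P):
    cr=cv2.resize(I[v0:v0+hh,u0:u0+w,::-1],None,fx=s,fy=s,interpolation=cv2.INTER_CUBIC)
    for a in w2p(c,P): cv2.circle(cr,tuple(((a-[u0,v0]+.5)*s).astype(int)),2,(255,255,0),-1)
    return cr
cork=rz(cyl(100,6,6.1)[::8],[581,-202,0])
cv2.imwrite('pics/g8.png',np.hstack([mk('scene',im,440,185,100,130,4,rz(cyl(50,p[2]-20,p[2]-19.9)[::8],[p[0],p[1],0])),mk('scene',im,190,200,80,104,5,cork)]))
```

```text
[586.3019304  401.13090706  95.93708662]
```

View pics/g8.png

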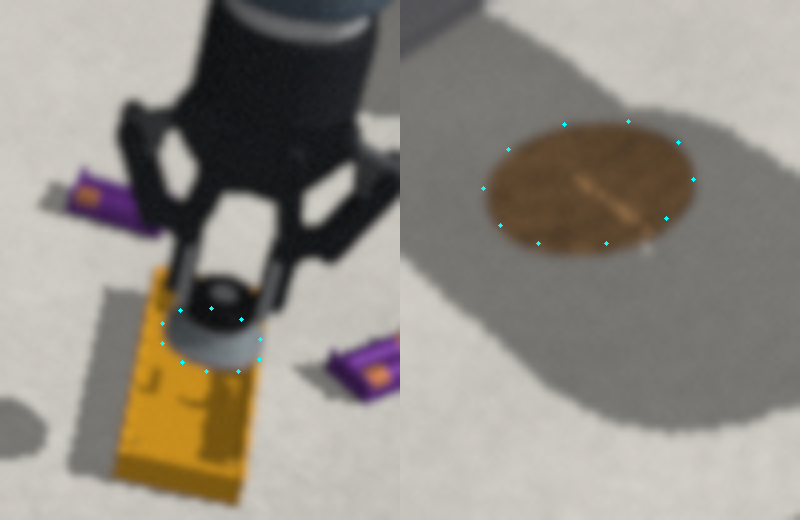

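The speaker is held level. The cork matches (582, -201). Carrying the speaker over.

{"api": "send_rows", "payload": {
  "series": [0,-1.5,0,0,0,0,1,0,-3,0,0,0,0,1,0,-3.5,0,0,0,0,1,0,-3.5,0,0,0,0,1,0,-3.5,0,0,0,0,1,0,-3.5,0,0,0,0,1,0,-3.5,0,0,0,0,1,0,-3.5,0,0,0,0,1,0,-3.5,0,0,0,0,1,0,-3.5,0,0,0,0,1]
}}

```text
clock: 21.23
position: [580.6, 73.3, 93.4]
tcp_rot: [-3.141, -0.002, 3.131]
force: [0.0, -0.5, -0.5]
grip_width: 30.7
grip_force: 59.5
```

{"api": "send_rows", "payload": {
  "series": [0,-3.5,0,0,0,0,1,0,-3.5,0,0,0,0,1,0,-3.5,0,0,0,0,1,0,-3.5,0,0,0,0,1,0,-3.5,0,0,0,0,1,0,-3.5,0,0,0,0,1,0,-3.5,0,0,0,0,1,0,-2,0,0,0,0,1,0,-0.7,0,0,0,0,1,0,0,0,0,0,0,1]
}}

```text
clock: 22.07
position: [577.9, -198.1, 93.5]
tcp_rot: [3.141, -0.001, 3.128]
force: [0.6, -0.4, -0.9]
grip_width: 30.6
grip_force: 59.6
```

{"api": "send_rows", "payload": {
  "series": [-0.4,-0.2,1,0,0,0,1,0,0,1.5,0,0,0,1,0,0,1.5,0,0,0,1,0,0,1,0,0,0,1,0,0,0.5,0,0,0,1,0,0,0.3,0,0,0,1,0,0,0,0,0,0,1,0,0,0,0,0,0,1]
}}

```text
clock: 22.73
position: [583.5, -198.0, 36.5]
tcp_rot: [-3.141, 0.0, 3.131]
force: [0.7, -0.4, -1.3]
grip_width: 30.7
grip_force: 59.6
```

{"api": "send_rows", "payload": {
  "series": [0.1,-0.3,0.3,0,0,0,1,0,0,0.2,0,0,0,1,0,0,0.15,0,0,0,1,0,0,0.1,0,0,0,1,0,0,0,0,0,0,1,0,0,0,0,0,0,1]
}}

```text
clock: 23.23
position: [582.1, -201.3, 28.8]
tcp_rot: [3.142, -0.0, 3.131]
force: [0.4, 0.5, -1.4]
grip_width: 30.6
grip_force: 59.6
```

{"api": "send_rows", "payload": {
  "series": [0,0,0.1,0,0,0,1,0,0,0,0,0,0,1,0,0,0,0,0,0,1]
}}

```text
clock: 23.48
position: [582.1, -201.3, 27.8]
tcp_rot: [3.142, -0.0, 3.131]
force: [-0.2, 0.5, -1.3]
grip_width: 31.0
grip_force: 59.6
```

{"api": "send_rows", "payload": {
  "series": [0,0,0.05,0,0,0,1,0,0,0,0,0,0,1,0,0,0,0,0,0,1]
}}

```text
clock: 23.73
position: [582.1, -201.3, 27.4]
tcp_rot: [-3.142, 0.0, 3.131]
force: [0.0, 0.2, -0.4]
grip_width: 31.1
grip_force: 59.6
```

{"api": "send_rows", "payload": {
  "series": [0,0,0.05,0,0,0,1,0,0,0,0,0,0,1,0,0,0,0,0,0,1]
}}

```text
clock: 23.98
position: [582.2, -201.4, 27.3]
tcp_rot: [-3.142, 0.0, 3.131]
force: [-1.4, 1.4, 6.6]
grip_width: 30.6
grip_force: 60.1
```

Contact. Release and lift.

{"api": "send_rows", "payload": {
  "series": [0,0,0,0,0,0,0.6,0,0,0,0,0,0,0.56,0,0,0,0,0,0,0.5,0,0,0,0,0,0,0.4,0,0,-0.5,0,0,0,0.3,0,0,-1.5,0,0,0,0.2,0,0,-3,0,0,0,0.1,0,0,-3,0,0,0,0,0,0,-1,0,0,0,0,0,0,0,0,0,0,0]
}}

```text
clock: 24.82
position: [584.2, -202.0, 120.2]
tcp_rot: [-3.14, 0.006, 3.131]
force: [0.1, -0.2, 0.6]
grip_width: 85.2
grip_force: 0.0
```

Run:
```python
from fit import *
im=snap('scene','scene9'); t=snap('top','top9'); p=robot.state()['position']; print(p)
yel=lambda h:((h[...,0]>10)&(h[...,0]<34)&(h[...,1]>120)&(h[...,2]>35))
print('shell',fit({'scene':hullmask(im,yel,(455,235,520,315))},box(160,64,0,20),[540,400,0]),fit({'top':hullmask(t,yel,(140,210,180,295))},box(160,64,0,20),[540,405,0]))
def mk(c,I,u0,v0,w,hh,s,P):
    cr=cv2.resize(I[v0:v0+hh,u0:u0+w,::-1],None,fx=s,fy=s,interpolation=cv2.INTER_CUBIC)
    for a in w2p(c,P): cv2.circle(cr,tuple(((a-[u0,v0]+.5)*s).astype(int)),2,(255,255,0),-1)
    return cr
q=[500,-406,-.22]; q2=[500,-401,-.22]
cv2.imwrite('pics/g9.png',np.hstack([mk('scene',im,120,165,145,100,2.8,np.r_[rz(box(188,118,4,4.1)[::2],q),rz(box(192,122,14,14.1)[::2],q)]),mk('top',cv2.imread('pics/top0.png')[:,:,::-1],455,220,85,70,4.4,np.r_[rz(box(188,118,4,4.1)[::2],q2),rz(box(192,122,14,14.1)[::2],q2)])[:280]]))
```

```text
[ 581.86393706 -201.21054828  116.69461277]
shell ([540.085, 400.835, -0.004], np.float64(0.025)) ([539.606, 405.312, -0.009], np.float64(0.037))
```

View pics/g9.png

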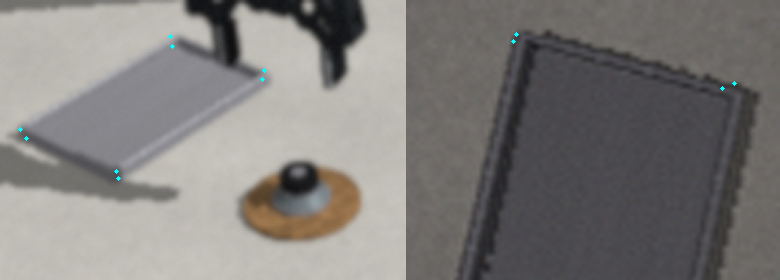

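The speaker stands in the middle of the cork with its magnet up. The shell is unmoved. Next I fix the tray's pose.

Run:
```python
from fit import *
w=p2w('top',[[480.4,227.3],[533.4,240.6],[517.9,319.1],[462.3,305.8]],14)[:,:2]; print(w.round(),w.mean(0),[np.hypot(*(w[i]-w[(i+1)%4])).round() for i in range(4)],[np.arctan2(*(a-b)[::-1]).round(3) for a,b in((w[0],w[3]),(w[1],w[2]))])
# tray by colour distance from table in both first pictures
for c,roi,inn in(('top',(455,215,545,330),[[490,265],[505,285]]),('scene',(120,170,225,235),[[172,204]])):
    im=cv2.GaussianBlur(cv2.imread(f'pics/{c}0.png'),(3,3),0); m=np.zeros((482,642),np.uint8); 
    g=cv2.cvtColor(im,cv2.COLOR_BGR2LAB).astype(float); ref=np.median([g[v-2:v+3,u-2:u+3].reshape(-1,3).mean(0) for u,v in inn],0)
    u0,v0,u1,v1=roi; d=np.zeros((480,640),np.uint8); D=np.linalg.norm((g-ref)*[1,2,2],axis=2); d[v0:v1,u0:u1]=(D[v0:v1,u0:u1]<(9 if c=='top' else 22))
    n,l,s,_=cv2.connectedComponentsWithStats(d); k=l[inn[0][1],inn[0][0]]; p=np.argwhere(l==k)[:,::-1].astype(np.float32)
    r=cv2.minAreaRect(p); print(c,len(p),r)
    h=cv2.convexHull(p).reshape(-1,2).astype(float); 
    for L,W,z in((188,118,4),(196,126,14)): print(L,fit({c:h},box(L,W,z,z+.1),[500,-403,-.2]))
```

```text
[[ 607. -365.]
 [ 575. -492.]
 [ 388. -445.]
 [ 418. -315.]] [ 497.18459433 -403.96959364] [np.float64(131.0), np.float64(193.0), np.float64(134.0), np.float64(195.0)] [np.float64(-0.259), np.float64(-0.243)]
top 3941 ((497.36553955078125, 272.3213195800781), (55.71381378173828, 83.48483276367188), 13.240518569946289)
188 ([491.961, -409.399, -0.252], np.float64(0.175))
196 ([497.522, -400.69, -0.261], np.float64(0.068))
scene 2118 ((170.4139862060547, 204.61471557617188), (34.153480529785156, 90.0305404663086), 60.48850631713867)
188 ([513.579, -400.739, -0.266], np.float64(0.268))
196 ([519.486, -394.975, -0.258], np.float64(0.173))
```

{"api": "send_rows", "payload": {
  "series": [0.1,1.5,0,0,0,0,0,0.3,3.5,0,0,0,0,0,0.3,3.5,0,0,0,0,0,0.3,3.5,0,0,0,0,0,0.3,3.5,0,0,0,0,0,0.3,3.5,0,0,0,0,0,0.3,3.5,0,0,0,0,0,0.3,3.5,0,0,0,0,0,0.3,3.5,0,0,0,0,0,0.3,3.5,0,0,0,0,0]
}}

```text
clock: 25.75
position: [555.6, 131.1, 114.9]
tcp_rot: [-3.141, -0.003, 3.131]
force: [0.7, 0.1, -0.3]
grip_width: 85.1
grip_force: 0.0
```

{"api": "send_rows", "payload": {
  "series": [0.3,3.5,0,0,0,0,0,0.3,3.5,0,0,0,0,0,0.3,3.5,0,0,0,0,0,0.3,3.5,0,0,0,0,0,0.3,3.5,0,0,0,0,0,0.3,3.5,0,0,0,0,0,0.2,3.5,0,0,0,0,0,0,2.6,0,0,0,0,0,0,0,0,0,0,0,0,0,0,0,0,0,0,0]
}}

```text
clock: 26.58
position: [538.6, 401.3, 114.6]
tcp_rot: [-3.14, -0.003, 3.133]
force: [0.6, 0.2, 0.1]
grip_width: 85.3
grip_force: 0.0
```

{"api": "send_rows", "payload": {
  "series": [-0.1,-0.1,1,0,0,0,0,0,0,2,0,0,0,0,0,0,2,0,0,0,0,0,0,1.5,0,0,0,0,0,0,1,0,0,0,0,0,0,0,0,0,0,0,0,0,0,0,0,0,0]
}}

```text
clock: 27.17
position: [541.5, 398.4, 41.1]
tcp_rot: [-3.141, -0.001, 3.13]
force: [-0.4, 0.0, -0.5]
grip_width: 85.3
grip_force: 0.0
```

Run:
```python
from h import *
im=snap('scene','scene10'); print(robot.state()['position'])
cv2.imwrite('pics/g10.png',cv2.resize(im[190:310,440:540,::-1],None,fx=4.5,fy=4.5,interpolation=cv2.INTER_CUBIC))
```

```text
[542.01724003 398.9894678   42.0610994 ]
```

View pics/g10.png

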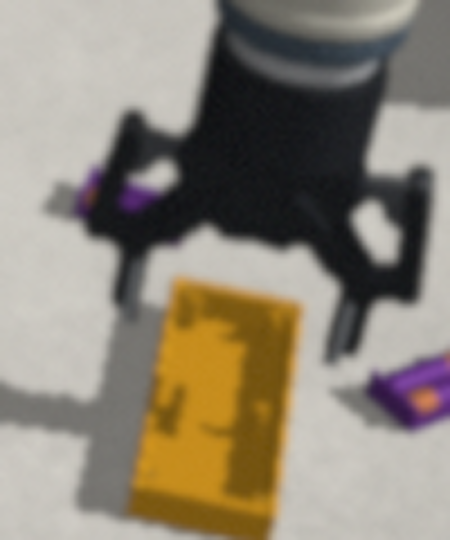

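{"api": "send_rows", "payload": {
  "series": [0.15,0.12,1,0,0,0,0,0,0,1,0,0,0,0,0,0,1,0,0,0,0,0,0,0.6,0,0,0,0,0,0,0.3,0,0,0,0,0,0,0.2,0,0,0,0,0,0,0,0,0,0,0,0,0,0,0,0,0,0]
}}

```text
clock: 27.88
position: [540.3, 400.5, 0.9]
tcp_rot: [3.141, 0.0, 3.131]
force: [-0.1, 0.1, -0.5]
grip_width: 85.6
grip_force: 0.0
```

{"api": "send_rows", "payload": {
  "series": [0,0,0,0,0,0,0.1,0,0,0,0,0,0,0.16,0,0,0,0,0,0,0.2,0,0,0,0,0,0,0.24,0,0,0,0,0,0,0.28,0,0,0,0,0,0,0.4,0,0,0,0,0,0,1,0,0,0,0,0,0,1]
}}

```text
clock: 28.55
position: [540.4, 400.7, 1.6]
tcp_rot: [3.141, 0.001, 3.131]
force: [-0.7, -1.1, 5.1]
grip_width: 62.7
grip_force: 64.0
```

{"api": "send_rows", "payload": {
  "series": [0,0,-0.2,0,0,0,1,0,0,-0.4,0,0,0,1,0,0,-0.8,0,0,0,1,0,0,-1.2,0,0,0,1,0,0,-1.5,0,0,0,1,0,0,-1.5,0,0,0,1,0,0,-1.5,0,0,0,1,0,0,-1.5,0,0,0,1,0,0,-0.8,0,0,0,1,0,0,0,0,0,0,1]
}}

```text
clock: 29.38
position: [541.5, 401.4, 98.1]
tcp_rot: [3.139, 0.004, 3.131]
force: [0.3, 0.2, -0.9]
grip_width: 62.4
grip_force: 65.6
```

{"api": "send_rows", "payload": {
  "series": [0,-1.5,0,0,0,0,1,0.1,-2.5,0,0,0,0,1,0.15,-3.5,0,0,0,0,1,0.15,-3.5,0,0,0,0,1,0.15,-3.5,0,0,0,0,1,0.15,-3.5,0,0,0,0,1,0.15,-3.5,0,0,0,0,1,0.15,-3.5,0,0,0,0,1,0.15,-3.5,0,0,0,0,1,0.15,-3.5,0,0,0,0,1]
}}

```text
clock: 30.22
position: [522.0, 78.2, 94.0]
tcp_rot: [-3.141, -0.002, 3.131]
force: [1.5, -0.7, -0.9]
grip_width: 62.4
grip_force: 65.7
```

{"api": "send_rows", "payload": {
  "series": [0.15,-3.5,0,0,0,0,1,0.15,-3.5,0,0,0,0,1,0.15,-3.5,0,0,0,0,1,0.15,-3.5,0,0,0,0,1,0.15,-3.5,0,0,0,0,1,0.15,-3.5,0,0,0,0,1,0.15,-3.5,0,0,0,0,1,0.15,-3.5,0,0,0,0,1,0.15,-3.5,0,0,0,0,1,0.15,-3.5,0,0,0,0,1]
}}

```text
clock: 31.05
position: [502.9, -270.9, 93.9]
tcp_rot: [3.141, -0.002, 3.13]
force: [1.1, -0.1, -0.4]
grip_width: 62.7
grip_force: 65.7
```

{"api": "send_rows", "payload": {
  "series": [0.1,-3.5,0,0,0,0,1,0,-3.5,0,0,0,0,1,0,-2,0,0,0,0,1,0,-1,0,0,0,3,1,0,0,0,0,0,5,1,0,0,0,0,0,4,1,0,0,0,0,0,1.8,1,0,0,0,0,0,0,1,0,0,0,0,0,0,1]
}}

```text
clock: 31.8
position: [501.6, -369.0, 94.0]
tcp_rot: [3.141, -0.002, 2.891]
force: [0.5, 0.3, -0.1]
grip_width: 62.5
grip_force: 65.7
```

{"api": "send_rows", "payload": {
  "series": [-0.2,-1.2,0,0,0,0,1,-0.3,-1.3,1,0,0,0,1,-0.2,-1.2,1.5,0,0,0,1,0,0,1.5,0,0,0,1,0,0,1,0,0,0,1,0,0,0,0,0,0,1,0,0,0,0,0,0,1]
}}

```text
clock: 32.38
position: [499.5, -406.0, 43.5]
tcp_rot: [3.14, -0.002, 2.89]
force: [-0.8, -0.1, -0.2]
grip_width: 62.4
grip_force: 65.7
```

Run:
```python
from fit import *
im=snap('scene','scene11'); t=snap('top','top11'); p=robot.state()['position']; print(p)
def mk(c,I,u0,v0,w,hh,s,P):
    cr=cv2.resize(I[v0:v0+hh,u0:u0+w,::-1],None,fx=s,fy=s,interpolation=cv2.INTER_CUBIC)
    for a in w2p(c,P): cv2.circle(cr,tuple(((a-[u0,v0]+.5)*s).astype(int)),2,(255,255,0),-1)
    return cr
q=[p[0],p[1],-.25]; q2=[p[0],p[1]+4.6,-.25]
P=lambda q:np.r_[rz(box(188,118,4,4.1)[::2],q),rz(box(196,126,14,14.1)[::2],q)]
cv2.imwrite('pics/g11.png',np.hstack([mk('scene',im,115,155,115,95,4,P(q)),mk('top',t,455,220,85,95,4,P(q2))]))
```

```text
[ 500.57290295 -406.55770316   45.02434374]
```

View pics/g11.png

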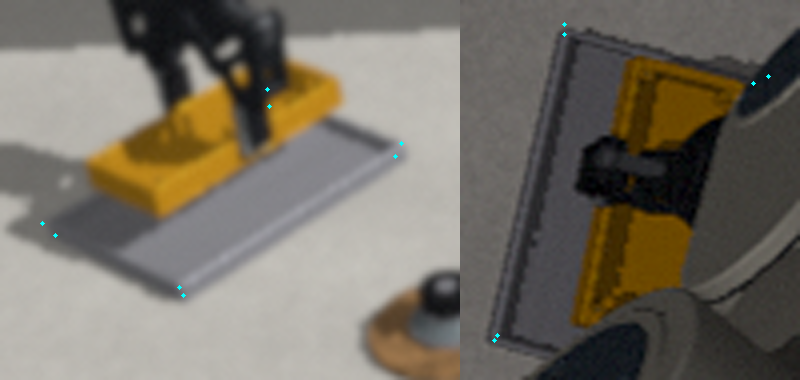

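The shell is over the tray, and the tray's corners match the projection to about 2 mm. Lowering.

{"api": "send_rows", "payload": {
  "series": [0,0,1,0,0,0,1,0,0,1,0,0,0,1,0,0,0.8,0,0,0,1,0,0,0.4,0,0,0,1,0,0,0.2,0,0,0,1,0,0,0,0,0,0,1,0,0,0,0,0,0,1]
}}

```text
clock: 33.07
position: [500.3, -406.8, 10.7]
tcp_rot: [3.142, -0.0, 2.89]
force: [-0.3, -0.2, -0.1]
grip_width: 62.3
grip_force: 65.7
```

{"api": "send_rows", "payload": {
  "series": [0,0,0.2,0,0,0,1,0,0,0.1,0,0,0,1,0,0,0,0,0,0,1,0,0,0,0,0,0,1]
}}

```text
clock: 33.4
position: [500.3, -406.9, 8.0]
tcp_rot: [-3.141, 0.0, 2.89]
force: [-0.5, 0.6, -0.1]
grip_width: 62.4
grip_force: 65.7
```

{"api": "send_rows", "payload": {
  "series": [0,0,0.1,0,0,0,1,0,0,0.05,0,0,0,1,0,0,0,0,0,0,1,0,0,0,0,0,0,1]
}}

```text
clock: 33.73
position: [500.3, -406.8, 6.3]
tcp_rot: [3.142, -0.0, 2.89]
force: [0.1, 0.8, -0.4]
grip_width: 62.7
grip_force: 65.7
```

{"api": "send_rows", "payload": {
  "series": [0,0,0.05,0,0,0,1,0,0,0,0,0,0,1,0,0,0,0,0,0,1]
}}

```text
clock: 33.98
position: [500.3, -406.8, 5.8]
tcp_rot: [3.142, -0.0, 2.89]
force: [-0.2, -0.4, -0.7]
grip_width: 62.3
grip_force: 65.7
```

{"api": "send_rows", "payload": {
  "series": [0,0,0.05,0,0,0,1,0,0,0,0,0,0,1,0,0,0,0,0,0,1]
}}

```text
clock: 34.23
position: [500.3, -406.9, 5.6]
tcp_rot: [-3.142, 0.0, 2.89]
force: [-0.6, 0.7, 3.0]
grip_width: 62.7
grip_force: 66.1
```

{"api": "send_rows", "payload": {
  "series": [0,0,0,0,0,0,0.24,0,0,0,0,0,0,0.2,0,0,0,0,0,0,0.17,0,0,0,0,0,0,0.17,0,0,-0.4,0,0,0,0.17,0,0,-1,0,0,0,0.17,0,0,-2,0,0,0,0.17,0,0,-3,0,0,0,0.17,0,0,-3,0,0,0,0.17,0,0,0,0,0,0,0.17]
}}

```text
clock: 35.07
position: [503.4, -409.4, 106.2]
tcp_rot: [-3.137, 0.009, 2.89]
force: [0.9, -0.8, -0.4]
grip_width: 71.0
grip_force: 0.0
```

{"api": "send_rows", "payload": {
  "series": [0,0,-3,0,0,0,0.17,2,0,-3,0,0,0,0.17,3,0,-1,0,0,0,0.17,2,0,0,0,0,0,0.17,0,0,0,0,0,0,0.17]
}}

```text
clock: 35.48
position: [429.4, -388.3, 170.7]
tcp_rot: [3.142, -0.001, 2.889]
force: [0.3, 1.4, -0.8]
grip_width: 70.9
grip_force: 0.0
```

Run:
```python
from h import *
im=snap('scene','scene12'); s=robot.state(); print(s['position'],s['grip_width'],s['clock'])
cv2.imwrite('pics/g12.png',cv2.resize(im[160:330,110:520,::-1],None,fx=1.95,fy=1.95,interpolation=cv2.INTER_CUBIC))
```

```text
[ 431.11974779 -389.00787631  170.44916209] 71.03546232815185 35.5333
```

View pics/g12.png

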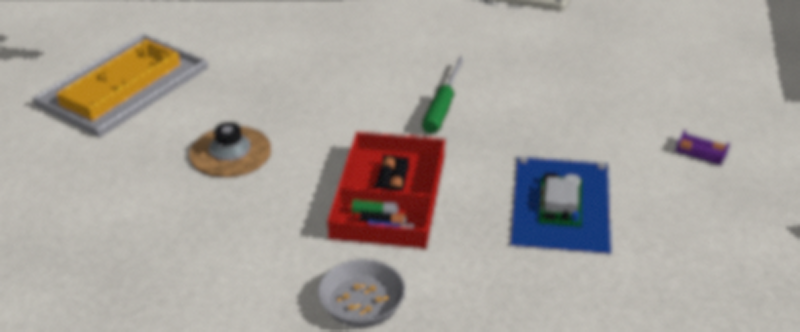

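All parts are in place: the shell in the tray (120,77), the speaker on the cork (229,145), the battery in the large compartment (390,173) and the board on the mat (560,198). The screwdriver and dish are untouched.

```bash
python3 -c "
from station import robot
print(robot.sign_off())"
```

```text
the job is handed in; nothing more can be done
None
```

The radio is taken apart in the order asked, every part set down in its place, and the job was handed in at 35.5 s of the 144 s limit; no verdict came back, but the last picture shows all four parts where they belong.

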